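Sort the sample pots back onto their own stands

TASK

The steel sample pots on the inspection desk are mixed up: the slim one has been left inside the wide one, and the wide and the middle pot stand on each other's cork stand. First lift the slim pot out and set it in the middle of its own stand, the smallest disc; then swap the other two, parking one of them (released, upright) on the square rubber mat on the way, so that the wide pot ends in the middle of the largest disc and the middle pot in the middle of the middle-sized disc. Keep the pots upright, set them down rather than drop them, and leave the stapler, calculator and note block where they are.

Things in the scene. Friction and masses are not known exactly. Their poses are not given: they have to be found in the camera images.
- wide_pot_mid (a point): Wide low steel sample pot, a straight round open cup: outer diameter 62 mm, height 50 mm, wall 3 mm, floor 4 mm thick, 50 to 160 g. The point is on its axis, half-way up (25 mm above its underside); z points up out of its mouth. At the start it stands on the middle pot's stand (the 76 mm disc), with the slim pot standing inside it.
- middle_pot_mid (a point): Middle-sized steel sample pot, a straight round open cup: outer diameter 50 mm, height 68 mm, wall 3 mm, floor 4 mm thick, 50 to 160 g. The point is on its axis, half-way up (34 mm above its underside); z points up out of its mouth. At the start it stands on the wide pot's stand (the 88 mm disc).
- slim_pot_mid (a point): Slim tall steel sample pot, a straight round open cup: outer diameter 34 mm, height 86 mm, wall 3 mm, floor 4 mm thick, 50 to 160 g. The point is on its axis, half-way up (43 mm above its underside); z points up out of its mouth. At the start it stands loose inside the wide pot, up to 9 mm off centre, its top 40 mm showing above the rim. Its 60 mm disc is empty.
- stand_wide: Stand of the wide pot: a flat round cork disc, diameter 88 mm, 8 mm thick, fixed to the desk. Origin at the centre of its underside, on the desktop; z up, the pot stands on its top 8 mm above.
- stand_middle: Stand of the middle pot: a flat round cork disc, diameter 76 mm, 8 mm thick, fixed to the desk. Origin at the centre of its underside, on the desktop; z up, the pot stands on its top 8 mm above.
- stand_slim: Stand of the slim pot: a flat round cork disc, diameter 60 mm, 8 mm thick, fixed to the desk. Origin at the centre of its underside, on the desktop; z up, the pot stands on its top 8 mm above.
- mat: The parking spot: a square black rubber mat, 110 x 110 mm, 4 mm thick, fixed to the desk, empty at the start. Origin at the centre of its underside; z up, x and y along its sides.
- stapler: Bystander: black and steel desk stapler, about 36 x 135 x 50 mm, long along its y, origin at the centre of its underside. Leave it alone.
- calculator: Bystander: grey desk calculator, 75 x 120 mm (x, y), 26 mm high, origin at the centre of its underside. Leave it alone.
- note_block: Bystander: block of white note paper, 90 x 90 x 45 mm, origin at the centre of its underside. Leave it alone.
Not all that is in view belongs to the job. What is shaped like the stand_middle but pink is not meant.

How it is judged:
By the outcome, as a careful person would: the job done as asked, in the order asked, and still so for the second after the job is handed in, with the robot touching nothing.
It also fails if it takes over 106 s, if anything falls off the work surface, if the arm or the gripper's body presses on something with over 40 N, if the wrist force passes 120 N, or if a joint passes its speed limit or range.

ROBOT

A 6-joint arm with a two-finger parallel gripper is mounted at the origin on the work surface. World frame = base frame: x ahead of the robot, y to its left, z up, the work surface at z = 0. Lengths are in mm, angles in rad, forces in N, time in s.
With the tool pointing down it reaches from about 400 to 925 mm from the base axis. Payload 12.5 kg.
Tool frame: the origin (TCP) lies on the centre line of the jaws, within the pads' length; the fingertips stand 8 mm ahead of it and the grasp point (between the pads) lies 11 mm behind it; y points along the fingers, x is the direction in which the jaws open and shut, and the axes are right-handed (so a half turn about y gives the same grasp; the last joint's range is limited). The gripper opens to 95 mm and grips with 3 to 60 N. Pads are 20 mm wide; open, the fingers measure 119 mm over their backs; the gripper's body (75 mm by 180 mm) begins 59 mm behind the grasp point.
Start: joints at [1.236, 0.491, 1.559, -0, 1.092, -0.106], TCP at [141.737, 608.734, 222.661] pointing down, gripper open.
Joint ranges: [-3.1, 3.1], [-0.84, 2.19], [0.05, 2.79], [-1.13, 4.28], [0.06, 2.93], [-2.69, 2.69]. Speed limits (rad/s): [2.22, 2.22, 2.79, 3.14, 3.14, 3.14].

INTERFACE

Orientations are given as a rotation vector (axis times angle).
In Python, from cell import manip gives the robot as it stands. The module is installed in compiled form; this text tells all that it offers. Calls block until the motion is done:
- manip.movep(position, orientation): joint-space move of the TCP to a pose.
- manip.move_linear(position, rotation=None, speed=150): straight line of the TCP; rotation=None keeps the orientation; speed is the mean speed in mm/s.
- manip.movej(angles): joint-space move.
- manip.command_gripper(opening, grasp_force=None): opening from 0.0 (shut) to 1.0 (fully open); grasp_force is the grip in N (None keeps the last); returns when the fingers have stopped.
- manip.wait(seconds).
- manip.inverse_kinematics(position, orientation): joint angles nearest the present ones, or None.
- manip.state(): the state.
- manip.capture(name): name is "scene" or "side" or "wrist"; returns the picture (420x560x3 uint8, blue, green, red); there is no depth.
- manip.get_calibration(name): a dict with "mtx" (3x3 intrinsics, pixels), "origin" and "attitude" of the camera in the world. Camera axes: x right, y down, z forward; pixel columns grow to the right and rows downward; lengths in mm; the calibration is good to about 2 mm. A picture is of the moment at which its call begins: read the wrist's pose just before it. get_calibration takes no time and is no camera call; for the wrist camera it gives the pose at the moment of the call.
A pose or a line that the arm cannot do raises manip.Unreachable and nothing moves.
- manip.close_job(): hands the job in, once; it reports no verdict.
The state is a dict: "time_s": time; "q": joint angles; "joint_velocities": joint speeds; "effort": joint torques, N m; "position": TCP position; "eef_rot": TCP orientation; "contact_force": force on the tool from outside, world axes, zero at the start; "moment": the same for the moment, N m; "finger_gap": opening from 0.0 (shut) to 1.0 (fully open).
Only numpy, scipy, OpenCV 4.12 (cv2) and the standard library are available. Lean on these libraries where they do the work, as an engineer would, in place of code of your own. Each camera call takes 0.05 s, during which the arm holds its last target.

## Working session

There is one attempt and no reset: what is moved stays moved. The work goes in short steps, each a Python script; the robot and the scene stay as the last script left them, time stands still between calls to the robot, and variables do not carry over. Pictures are saved under pics/ and viewed, and the job is handed in when it is done.

```bash
mkdir -p pics; ls; python3 - <<'E'
from cell import manip
import cv2,numpy as np
s=manip.state();print({k:np.round(v,3).tolist() for k,v in s.items()})
for n in("scene","side","wrist"):
    c=manip.get_calibration(n);print(n,{k:np.round(v,3).tolist() for k,v in c.items()})
    cv2.imwrite(f"pics/{n}0.png",manip.capture(n))
E
```

```text
pics
{'time_s': 0.0, 'q': [1.236, 0.492, 1.559, 0.0, 1.092, -0.106], 'joint_velocities': [-0.0, -0.0, -0.002, -0.001, 0.001, 0.001], 'effort': [0.0, -61.264, -25.817, 0.069, 0.048, -0.0], 'position': [141.66, 608.506, 222.07], 'eef_rot': [-1.309, -1.038, 1.04], 'contact_force': [0.083, 0.394, 0.033], 'moment': [0.008, -0.012, -0.022], 'finger_gap': 1.002}
scene {'mtx': [[445.965, 0.0, 274.753], [0.0, 445.965, 210.383], [0.0, 0.0, 1.0]], 'origin': [959.914, -595.367, 682.647], 'attitude': [-2.224, -0.548, 0.249]}
side {'mtx': [[405.668, 0.0, 285.359], [0.0, 405.668, 208.477], [0.0, 0.0, 1.0]], 'origin': [333.819, 634.873, 740.865], 'attitude': [-0.59, 2.707, -1.075]}
wrist {'mtx': [[359.96, 0.0, 280.82], [0.0, 359.96, 206.483], [0.0, 0.0, 1.0]], 'origin': [61.985, 627.006, 385.625], 'attitude': [2.267, 1.802, 0.267]}
```

View pics/scene0.png

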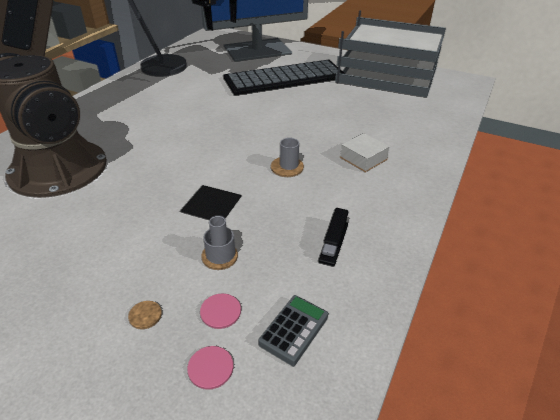

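View pics/side0.png

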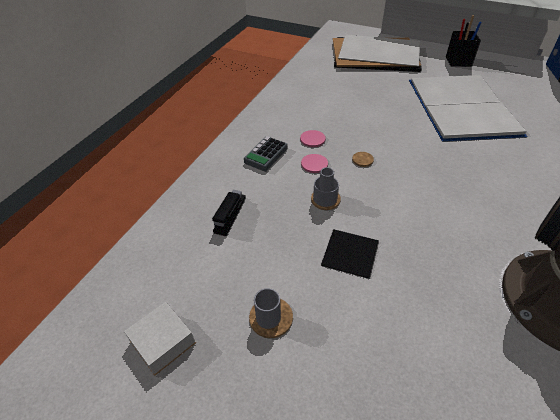

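View pics/wrist0.png

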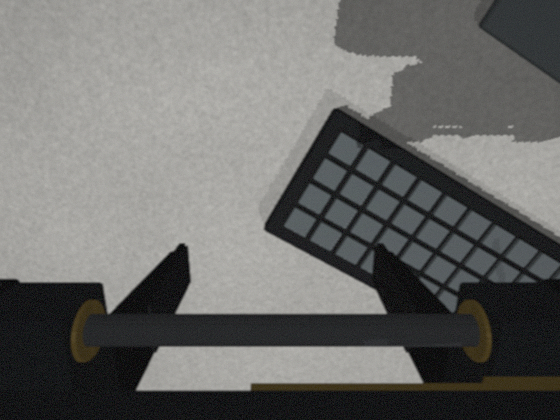

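Candidates, as scene pixels:
- **Cork discs:** (145,314) is empty and smallest, so it is stand_slim. (220,256) holds the wide and slim pots, so it is stand_middle. (287,166) holds the middle pot, so it is stand_wide.
- **Not meant:** the pink discs at (220,310) and (210,367).
- **Mat:** the black square at (211,203). The stapler at (335,237) is also black.

```bash
cat > h.py <<'E'
from cell import manip
import cv2,numpy as np
from scipy.spatial.transform import Rotation as R
from scipy.optimize import least_squares
def cal(n):
    c=manip.get_calibration(n);return np.array(c["mtx"]),np.array(c["origin"]),R.from_rotvec(c["attitude"]).as_matrix()
def cast(px,c,z):
    K,o,A=c;px=np.atleast_2d(px).astype(float)
    d=(A@np.linalg.inv(K)@np.c_[px,np.ones(len(px))].T).T
    return o+d*((z-o[2])/d[:,2])[:,None]
def proj(P,c):
    K,o,A=c;p=(K@A.T@(np.atleast_2d(P)-o).T).T;return p[:,:2]/p[:,2:]
def blobs(m,amin=60):
    cs,_=cv2.findContours(m.astype(np.uint8)*255,cv2.RETR_EXTERNAL,cv2.CHAIN_APPROX_NONE)
    return [c for c in cs if cv2.contourArea(c)>amin]
def cork(img):
    h=cv2.cvtColor(img,cv2.COLOR_BGR2HSV);m=((h[...,0]>8)&(h[...,0]<24)&(h[...,1]>80)&(h[...,2]>50)).astype(np.uint8)
    return cv2.morphologyEx(m,cv2.MORPH_CLOSE,np.ones((3,3)))
def circfit(P,r=None):
    P=P[:,:2];c=P.mean(0)
    if r: s=least_squares(lambda x:np.hypot(*(P-x).T)-r,c,loss='soft_l1',f_scale=1.)
    else: s=least_squares(lambda x:np.hypot(*(P-x[:2]).T)-x[2],[*c,40],loss='soft_l1',f_scale=1.)
    return s.x,np.sqrt(np.mean(s.fun**2))
def down(yaw): # jaw x axis at yaw in world, y down
    x=np.array([np.cos(yaw),np.sin(yaw),0]);y=np.array([0,0,-1.]);return R.from_matrix(np.c_[x,y,np.cross(x,y)]).as_rotvec()
E
python3 - <<'E'
from h import *
for n in("scene","side"):
    im=cv2.imread(f"pics/{n}0.png");c=cal(n)
    for b in blobs(cork(im)):
        b=cv2.convexHull(b)[:,0]
        if b[:,1].min()<120 :continue
        P=cast(b,c,8);print(n,b.mean(0),circfit(P))
    m=cv2.inRange(im,(0,0,0),(45,45,45))
    for b in blobs(m,300):
        x,y,w,h=cv2.boundingRect(b)
        if y<120 or x>480 or x<120:continue
        P=cast(cv2.boxPoints(cv2.minAreaRect(b)),c,4);print(n,'blk',(x,y,w,h),P.mean(0)[:2],P[:,:2].round(0).tolist())
s=manip.state();c=cal("wrist");A=R.from_rotvec(s["eef_rot"]).as_matrix()
print("cam in tool",A.T@(c[1]-s["position"]), A.T@c[2][:,2],A)
im=cv2.imread("pics/scene0.png");cv2.imwrite("pics/crop0.png",cv2.resize(im[140:400,110:350],None,fx=3,fy=2.3,interpolation=cv2.INTER_CUBIC))
E
```

```text
scene [145.75 315.05] (array([ 519.90298979, -264.243579  ,   30.29966633]), np.float64(0.7449996174801183))
scene [220.72222222 260.61111111] (array([560.15234266, -76.51957676,  37.20965939]), np.float64(0.7061697555793115))
scene [286.73684211 167.31578947] (array([540.06358262, 279.18168669,  43.7817553 ]), np.float64(1.2273002913475797))
scene [486.76923077 210.07692308] (array([1096.81279053,  220.99988916,  489.15308216]), np.float64(103.2159046167796))
scene blk (319, 208, 29, 58) [748.57322434  98.04531249] [[745.0, 6.0], [713.0, 189.0], [755.0, 188.0], [781.0, 8.0]]
scene blk (181, 186, 60, 33) [442.76873817  63.58024115] [[401.0, 3.0], [347.0, 109.0], [491.0, 123.0], [532.0, 20.0]]
side [272.13636364 318.95454545] (array([535.42711577, 288.76644635,  43.56681807]), np.float64(0.5161260510932438))
side [323.86666667 201.6       ] (array([554.70886673, -64.93003981,  37.12187031]), np.float64(0.694126719405079))
side [361.61538462 158.92307692] (array([ 515.68306295, -255.67825546,   30.80424226]), np.float64(1.2610961465021768))
side blk (321, 230, 57, 49) [445.24041017  69.64423758] [[491.0, 132.0], [511.0, 20.0], [395.0, 9.0], [384.0, 118.0]]
side blk (212, 192, 33, 44) [763.63036198  74.16051246] [[778.0, 144.0], [807.0, -4.0], [746.0, 6.0], [723.0, 151.0]]
cam in tool [  -0.21090043 -163.49323344   81.82121411] [-2.30667148e-04  9.56337656e-01 -2.92263982e-01] [[ 2.26810404e-01 -2.64038013e-04 -9.73938895e-01]
 [ 9.73938564e-01 -8.06384116e-04  2.26810546e-01]
 [-8.45255461e-04 -9.99999640e-01  7.42604954e-05]]
```

View pics/crop0.png

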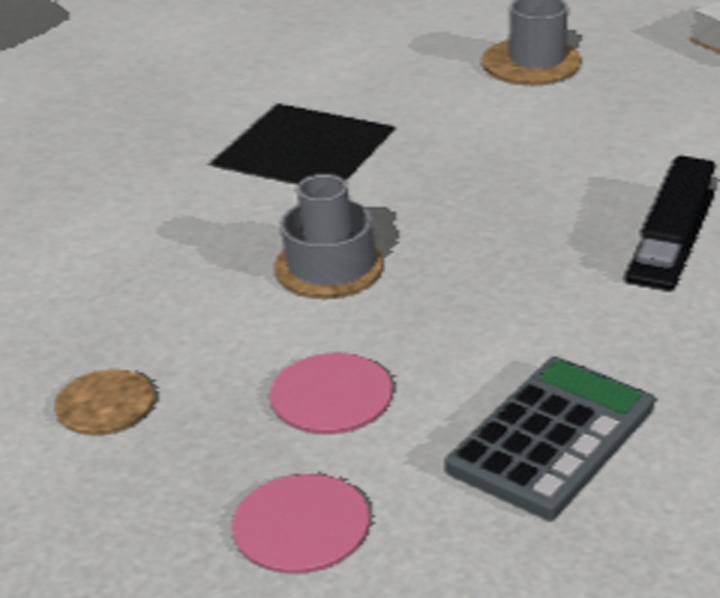

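The crop confirms the choice: the empty cork disc is smallest, the pots stand on the other two cork discs, and the pink discs are decoys. Next I'll measure from above with the wrist camera.

```bash
python3 - <<'E'
from h import *
import pickle
D={}
for n,p in (("mid",(537,285)),("mat",(444,66)),("wide",(557,-71)),("slim",(518,-262))):
    x,y=p; x=max(x-60,400)
    manip.movep([x,y,250],down(np.pi/2)); manip.wait(.2)
    c=cal("wrist");im=manip.capture("wrist");D[n]=(c,im);cv2.imwrite(f"pics/w1_{n}.png",im)
pickle.dump(D,open("w1.pkl","wb"));print(manip.state()["time_s"],manip.state()["position"],manip.state()["q"])
cv2.imwrite("pics/w1.png",cv2.resize(np.vstack([np.hstack([D["mid"][1],D["mat"][1]]),np.hstack([D["wide"][1],D["slim"][1]])]),(800,600)))
E
```

```text
5.2917 [ 458.4831411  -260.87703366  250.13172023] [-6.42596526e-01  3.23072861e-01  1.76035476e+00  6.45905824e-05
  1.05799561e+00 -2.21522775e+00]
```

View pics/w1.png

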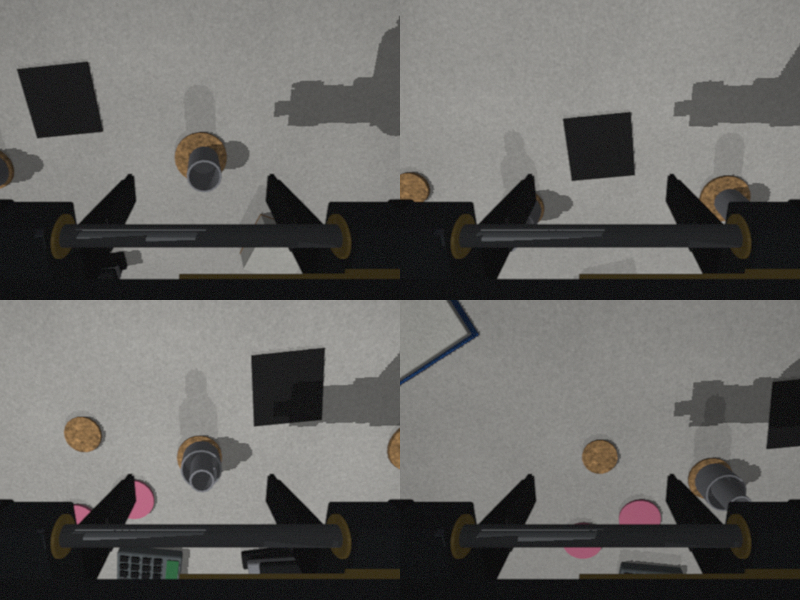

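```bash
python3 - <<'E'
from h import *
import pickle
D=pickle.load(open("w1.pkl","rb"))
for n in D:
    c,im=D[n]
    for b in blobs(cork(im),150):
        b=cv2.convexHull(b)[:,0]
        if b[:,1].max()>300:continue
        print(n,'cork',b.mean(0),circfit(cast(b,c,8)))
    m=cv2.inRange(im,(0,0,0),(35,35,35))
    for b in blobs(m,2000):
        x,y,w,h=cv2.boundingRect(b)
        if y<2 or x<2 or y+h>275:continue
        P=cast(cv2.boxPoints(cv2.minAreaRect(b)),c,4);print(n,'mat',P.mean(0)[:2],P[:,:2].round(0).tolist())
a=D["mid"][1][170:290,220:360];b=D["wide"][1][170:290,200:340]
cv2.imwrite("pics/c1.png",cv2.resize(np.hstack([a,b]),None,fx=2.85,fy=2.85,interpolation=cv2.INTER_CUBIC))
E
```

```text
mid cork [  9.5 238.2] (array([555.15050662, -69.28598981,  37.1567318 ]), np.float64(0.47786774318216757))
mid cork [277.64285714 211.17857143] (array([535.80584829, 284.86715899,  42.89034131]), np.float64(0.36152408473078923))
mid mat [444.1931567   62.89490401] [[396.0, 7.0], [384.0, 124.0], [491.0, 124.0], [506.0, -3.0]]
mat cork [ 25.93333333 258.6       ] (array([ 515.669757  , -259.9366078 ,   29.23466035]), np.float64(1.5491161328027399))
mat mat [443.46823506  64.5254418 ] [[395.0, 7.0], [385.0, 112.0], [491.0, 126.0], [503.0, 13.0]]
wide cork [273.47619048 207.61904762] (array([555.37121323, -72.85347432,  36.65709982]), np.float64(0.2796063388245574))
wide cork [549.58333333 210.75      ] (array([535.0157368 , 279.8252696 ,  41.69058866]), np.float64(0.14693598908245456))
wide cork [114.17241379 188.17241379] (array([ 517.04633744, -262.21497537,   29.45630335]), np.float64(0.41098101592341874))
wide mat [442.88435648  67.34402215] [[393.0, 3.0], [385.0, 112.0], [492.0, 136.0], [501.0, 18.0]]
slim cork [427.69565217 240.26086957] (array([555.30695695, -74.37330976,  37.20961797]), np.float64(0.390964954966731))
slim cork [278.8125  219.28125] (array([ 516.66762329, -262.65592416,   29.26567795]), np.float64(0.15417944348644022))
slim mat [446.27959786  31.46331662] [[391.0, -5.0], [391.0, 45.0], [501.0, 70.0], [502.0, 16.0]]
```

View pics/c1.png

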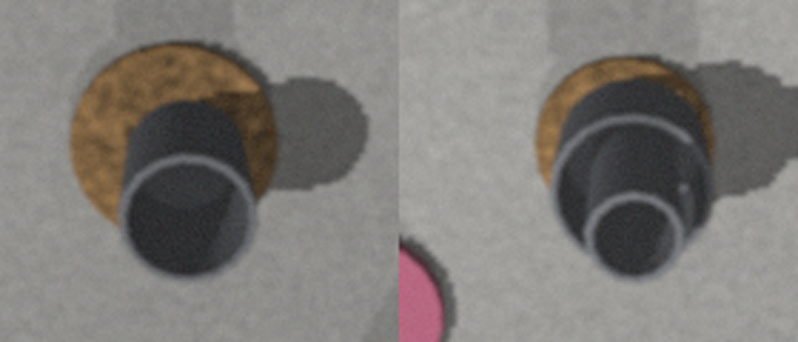

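```bash
cat >> h.py <<'E'
def rim(im,c,px,r,z,angs=np.arange(0,360,4),rt=None):
    g=cv2.GaussianBlur(cv2.cvtColor(im,cv2.COLOR_BGR2GRAY),(0,0),.8).astype(np.float32)
    rr=np.arange(.65*r,1.2*r,.25);a=np.deg2rad(angs)[:,None]
    X=(px[0]+rr*np.cos(a)).astype(np.float32);Y=(px[1]+rr*np.sin(a)).astype(np.float32)
    v=cv2.remap(g,X,Y,cv2.INTER_LINEAR);d=np.gradient(v,axis=1)
    i=d.argmax(1);P=np.c_[X[range(len(i)),i],Y[range(len(i)),i]]
    # first strong edge
    thr=6/4
    for k in range(len(i)):
        w=np.where(d[k]>.5*d[k].max())[0]; s=w[0]
        while s+1<len(rr) and d[k,s+1]>d[k,s]: s+=1
        P[k]=X[k,s],Y[k,s]
    return circfit(cast(P,c,z),rt)
E
python3 - <<'E'
from h import *
import pickle
D=pickle.load(open("w1.pkl","rb"))
c,im=D["mid"];print("mid",rim(im,c,(286,246),23,76),rim(im,c,(286,246),23,76,rt=22))
c,im=D["wide"];print("slim",rim(im,c,(282.5,253),17,98),rim(im,c,(282.5,253),17,98,rt=14))
print("wide",rim(im,c,(282,237),28,58,np.arange(190,350,4)),rim(im,c,(282,237),28,58,np.arange(190,350,4),28))
E
```

```text
mid (array([540.84357934, 289.69998347,  21.41157986]), np.float64(0.8464846334617225)) (array([540.89163011, 289.70165414]), np.float64(1.0824201598784158))
slim (array([558.19761035, -69.08610789,  13.39850051]), np.float64(0.45359725984214233)) (array([558.24156675, -69.09990311]), np.float64(0.7681981577663378))
wide (array([558.9712681 , -69.70775272,  28.37110962]), np.float64(1.6446397431791318)) (array([558.52330672, -69.76450751]), np.float64(1.682041675869606))
```

```bash
cat >> h.py <<'E'
Y=down(np.pi/2)
def info(t=""):
    s=manip.state();print(t,round(s["time_s"],1),np.round(s["position"],1),"F",np.round(s["contact_force"],1),"gap",round(float(s["finger_gap"])*95,1));return s
def pick(xy,z,up,force=20,open0=1.0):
    manip.movep([xy[0],xy[1],max(z+70,150)],Y);manip.command_gripper(open0)
    manip.move_linear([xy[0],xy[1],z+25],speed=150);manip.move_linear([xy[0],xy[1],z],speed=60);info("at")
    manip.command_gripper(0.0,force);info("grip");manip.move_linear([xy[0],xy[1],z+15],speed=40)
    manip.move_linear([xy[0],xy[1],up],speed=150);info("up")
def place(xy,z,up,open1=1.0,clear=170):
    manip.movep([xy[0],xy[1],up],Y);manip.move_linear([xy[0],xy[1],z+20],speed=150)
    manip.move_linear([xy[0],xy[1],z+3],speed=40);manip.wait(.2)
    f0=info("low")["contact_force"][2];zz=z+3
    while zz>z-3:
        zz-=.5;manip.move_linear([xy[0],xy[1],zz],speed=15);f=manip.state()["contact_force"][2]
        if f-f0>1.2:break
    info("touch %.1f"%zz);manip.command_gripper(open1);manip.wait(.1);info("open")
    manip.move_linear([xy[0],xy[1],zz+15],speed=60);manip.move_linear([xy[0],xy[1],clear],speed=150)
E
python3 - <<'E'
from h import *
pick((558.2,-69.1),74,190)
im=manip.capture("scene");cv2.imwrite("pics/s2.png",im[120:400,100:380])
cv2.imwrite("pics/w2.png",manip.capture("wrist"))
E
```

```text
at 7.5 [558.2 -69.1  73.8] F [1.3 0.2 0. ] gap 95.1
grip 8.5 [558.2 -69.1  74. ] F [ 0.1 -0.   0.4] gap 33.8
up 9.9 [557.8 -69.  189.2] F [-0.   0.1 -1.1] gap 33.9
```

View pics/s2.png

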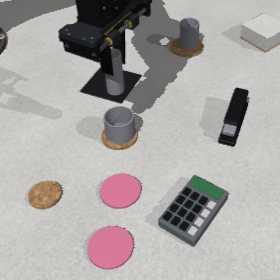

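View pics/w2.png

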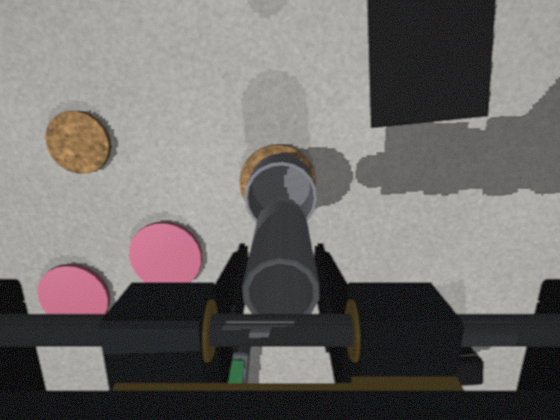

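The slim pot (scene crop, about (113,72)) hangs upright in the jaws, and the wide pot stayed on its stand at (120,127). I'll check its offset in the hand, then place it.

```bash
python3 - <<'E'
from h import *
c=cal("wrist");im=cv2.imread("pics/w2.png");p=manip.state()["position"]
print(rim(im,c,(281,291),36,24.2+p[2],np.concatenate([np.arange(180,362,4)]),14),p)
print("wide",rim(im,c,(280,198),35,58,np.arange(0,360,4),28))
place((516.7,-262.5),70,190)
manip.move_linear([458,-262.5,250],speed=200);manip.wait(.2)
im=manip.capture("wrist");cv2.imwrite("pics/w3.png",im);print(info())
E
```

```text
(array([558.17864159, -69.65183713]), np.float64(0.2692334732158532)) [557.76893527 -68.99561796 188.89861244]
wide (array([557.68064654, -70.04562988]), np.float64(2.9526900692661537))
low 12.4 [ 516.8 -262.6   73.2] F [ 0.4 -0.6 -0.8] gap 33.6
touch 69.5 14.1 [ 516.8 -262.5   69.9] F [0.5 2.1 5.4] gap 33.5
open 15.3 [ 516.7 -262.5   69.5] F [ 0.  -0.1 -0.2] gap 94.6
 17.3 [ 458.2 -262.3  248.9] F [-0.6 -0.5 -1.2] gap 94.8
{'time_s': 17.3417, 'q': array([-6.45093365e-01,  3.25733032e-01,  1.75975631e+00,  1.64992114e-05,
        1.05782992e+00, -2.21625010e+00]), 'joint_velocities': array([ 0.00024227, -0.00650847, -0.00136073,  0.00154446,  0.00058842,
        0.00051198]), 'effort': array([-3.02078202e-02, -4.93218040e+01, -2.51949281e+01, -6.81624678e-02,
        4.18728136e-02,  3.22285006e-03]), 'position': array([ 458.21163452, -262.32173354,  248.94020211]), 'eef_rot': array([-1.20725049, -1.20894564,  1.2093336 ]), 'contact_force': array([-0.63880963, -0.53115061, -1.24861593]), 'moment': array([0.00680853, 0.01823941, 0.00885176]), 'finger_gap': 0.9973773776561633}
```

View pics/w3.png

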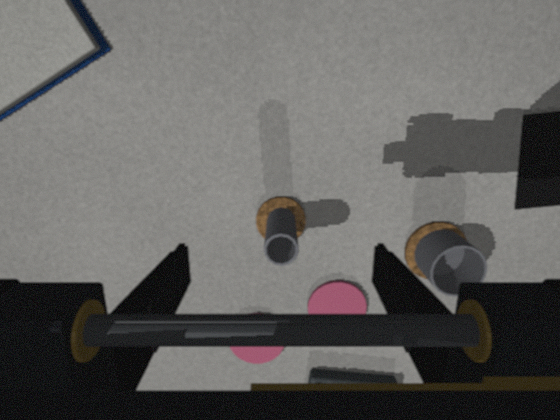

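The slim pot stands upright on the small disc (rim at (281,249), disc around (281,217)). I'll measure the centring and get an independent estimate from the side camera.

```bash
python3 - <<'E'
from h import *
c=cal("wrist");im=cv2.imread("pics/w3.png")
print("slim",rim(im,c,(281,249),15,94,rt=14),rim(im,c,(281,249),15,94))
for b in blobs(cork(im),150):
    b=cv2.convexHull(b)[:,0];print('cork',b.mean(0),circfit(cast(b,c,8)))
ims={}
for n in("scene","side"):
    ims[n]=manip.capture(n);cv2.imwrite(f"pics/{n}3.png",ims[n])
    q=proj([[516.7,-262.5,8]],cal(n))[0].astype(int);print(n,q)
    cr=ims[n][q[1]-45:q[1]+25,q[0]-40:q[0]+40];ims[n]=cv2.resize(cr,None,fx=5,fy=5,interpolation=cv2.INTER_CUBIC)
cv2.imwrite("pics/c3.png",np.hstack(list(ims.values())))
E
```

```text
slim (array([ 516.81506132, -263.1806426 ]), np.float64(1.1279460398778016)) (array([ 516.73572342, -263.15397735,   13.26335129]), np.float64(0.7661804685495212))
cork [359.7 385.7] (array([2853.46501325, -154.67721727, 2099.3231993 ]), np.float64(3.2137410505228865))
cork [504.25 383.75] (array([806.41501661,  48.67820925,  66.19691858]), np.float64(5.367144017203465))
cork [ 84.66666667 329.27777778] (array([ 681.78174614, -483.70921453,   56.00348125]), np.float64(6.761514242880186))
cork [478.13636364 328.45454545] (array([685.28499371, -45.4567805 ,  62.2604472 ]), np.float64(7.819354521827128))
cork [424.31818182 243.68181818] (array([555.27272595, -74.0929984 ,  37.22650389]), np.float64(0.3644860155937015))
cork [278.79166667 214.375     ] (array([ 516.56997608, -262.93728793,   29.0319993 ]), np.float64(0.26521165475317693))
scene [143 312]
side [363 157]
```

View pics/c3.png

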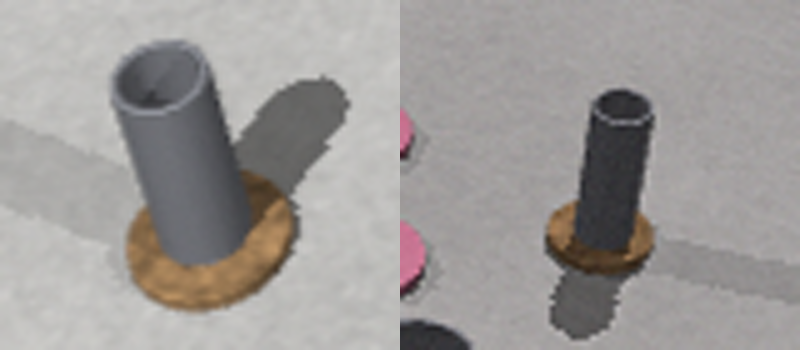

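Centred within about 1 mm. Next, the middle pot goes to the mat, after checking clearance to the note block.

```bash
python3 - <<'E'
from h import *
print(cast([[125,340],[168,303],[195,345],[150,375]],cal("side"),45).round()[:,:2].tolist(), cast([[341,150],[366,134],[389,150]],cal("scene"),45).round()[:,:2].tolist())
manip.move_linear([458,-240,250],speed=200)
pick((540.9,289.7),37,170)
cv2.imwrite("pics/w4.png",manip.capture("wrist"))
place((443.5,65.5),33,150,clear=170)
manip.movep([476,0,250],Y);manip.wait(.2)
c=cal("wrist");im=manip.capture("wrist");cv2.imwrite("pics/w5.png",im);info()
cv2.imwrite("pics/s5.png",manip.capture("scene")[100:400,80:480])
import pickle;pickle.dump((c,im),open("w5.pkl","wb"))
E
```

```text
[[745.0, 458.0], [720.0, 363.0], [624.0, 413.0], [664.0, 490.0]] [[656.0, 363.0], [688.0, 471.0], [767.0, 422.0]]
at 21.2 [540.9 289.7  36.8] F [ 0.2  0.7 -0.8] gap 95.1
grip 22.0 [540.9 289.7  37. ] F [ 0.1 -0.8  0.9] gap 48.4
up 23.4 [540.5 289.6 169.1] F [ 0.3  0.3 -1.6] gap 48.1
low 26.0 [443.6  65.5  36.1] F [ 0.4  0.1 -1. ] gap 48.5
touch 32.5 27.8 [443.5  65.5  33. ] F [-1.5 -0.2 10. ] gap 49.0
open 28.8 [443.5  65.5  32.5] F [-0.2 -0.1  0.2] gap 94.7
 30.9 [475.5   0.7 249. ] F [-0.4 -1.3  0.2] gap 95.1
```

View pics/s5.png

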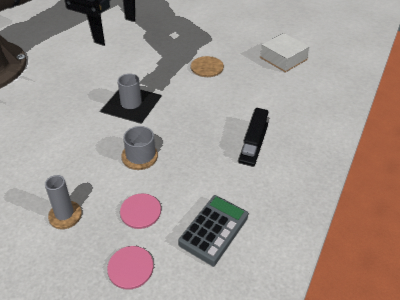

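View pics/w5.png

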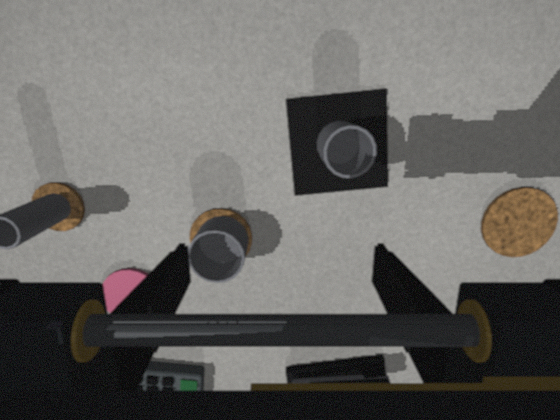

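View pics/w4.png

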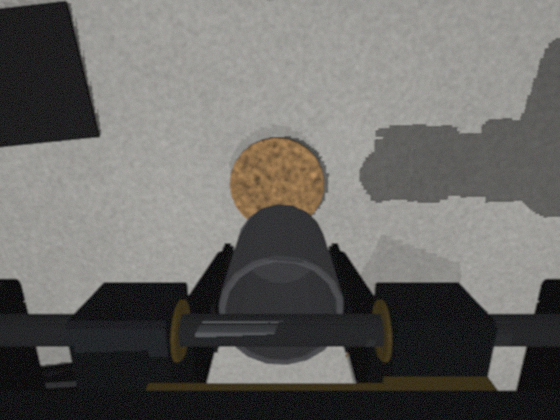

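The middle pot is upright and released on the mat (wrist view (350,150)), and the bystanders are unmoved. Now I'll re-measure the wide pot and the emptied large disc.

```bash
python3 - <<'E'
from h import *
manip.movep([470,285,250],Y);manip.wait(.2)
c=cal("wrist");im=manip.capture("wrist")
for b in blobs(cork(im),500):
    b=cv2.convexHull(b)[:,0]
    if b[:,1].max()<300:print('cork',b.mean(0),circfit(cast(b,c,8)))
manip.movep([498,-70,250],Y);manip.wait(.2)
c=cal("wrist");im=manip.capture("wrist");cv2.imwrite("pics/w6.png",im)
px=proj([[558.5,-70,58]],c)[0];print(px)
for it in range(2):print("wide",rim(im,c,px,29,58),rim(im,c,px,29,58,rt=28))
cv2.imwrite("pics/c6.png",cv2.resize(im[170:290,200:360],None,fx=4,fy=4))
E
```

```text
cork [283.05714286 224.28571429] (array([536.1307066 , 285.19381253,  43.34339494]), np.float64(0.2015374524555374))
[280.43876122 236.84361665]
wide (array([558.20494505, -69.93125233,  27.55920534]), np.float64(1.698183729220847)) (array([558.16715246, -69.88831583]), np.float64(1.6876872236847686))
wide (array([558.20494505, -69.93125233,  27.55920534]), np.float64(1.698183729220847)) (array([558.16715246, -69.88831583]), np.float64(1.6876872236847686))
```

View pics/c6.png

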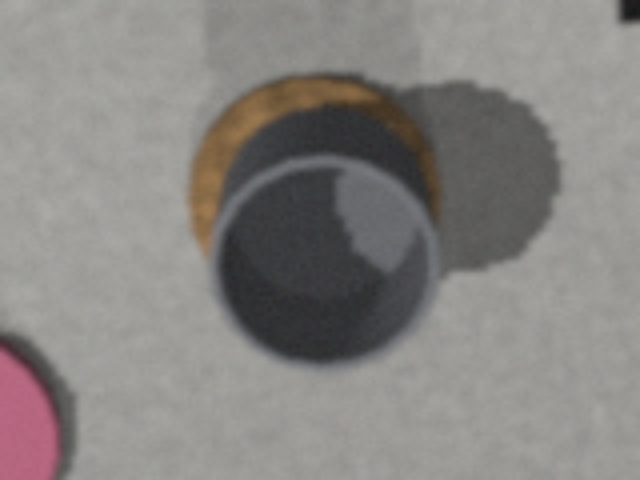

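```bash
python3 - <<'E'
from h import *
pick((557.7,-69.2),29,170)
cv2.imwrite("pics/w7.png",manip.capture("wrist"))
c=cal("wrist");im=manip.capture("wrist")
for b in blobs(cork(im),500):
    b=cv2.convexHull(b)[:,0]
    if b[:,1].max()<300:print('cork',b.mean(0),circfit(cast(b,c,8)))
info()
E
```

```text
at 36.0 [557.6 -69.2  28.8] F [0.2 0.2 0.6] gap 94.8
grip 36.7 [557.7 -69.2  29.1] F [-1.1  0.1  1.5] gap 60.9
up 38.2 [557.3 -69.1 169.2] F [ 0.9 -0.6 -1.4] gap 60.6
cork [273.59259259 172.62962963] (array([556.24719137, -72.40093017,  37.25169189]), np.float64(0.36124546482023123))
cork [ 71.46428571 144.96428571] (array([ 517.22942764, -261.81345011,   29.6225629 ]), np.float64(0.34443237022276596))
 38.3 [557.3 -69.1 169. ] F [-0.4 -0.5 -1.8] gap 60.3
```

View pics/w7.png

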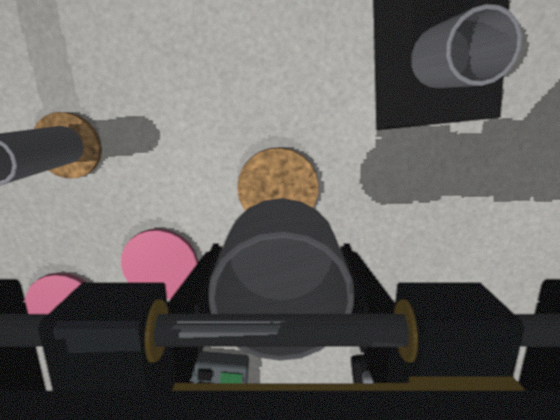

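```bash
python3 - <<'E'
from h import *
c=cal("wrist");im=cv2.imread("pics/w7.png")
print(rim(im,c,(281,294),67,198,np.arange(185,356,4),28),rim(im,c,(281,294),67,198,np.arange(185,356,4)))
c4=[0]
place((536.1,285.2),29,170,clear=170)
manip.movep([475,285,250],Y);manip.wait(.2)
c=cal("wrist");im=manip.capture("wrist");cv2.imwrite("pics/w8.png",im);info()
px=proj([[536.1,285.2,58]],c)[0]
print("wide",px,rim(im,c,px,29,58),rim(im,c,px,29,58,rt=28))
cv2.imwrite("pics/c8.png",cv2.resize(im[170:290,200:360],None,fx=4,fy=4))
E
```

```text
(array([557.69280969, -69.46804361]), np.float64(2.935842629371949)) (array([557.54145027, -69.47076042,  27.87663894]), np.float64(2.937305622985632))
low 41.4 [536.2 285.2  32.2] F [-0.2  0.4 -0.9] gap 60.6
touch 29.0 42.9 [536.1 285.2  29.1] F [-0.2 -0.1  2.6] gap 60.5
open 43.7 [536.1 285.2  29. ] F [0.2 0.5 0.5] gap 95.0
 45.9 [475.2 284.8 248.6] F [ 0.4 -0.   0.2] gap 94.9
wide [281.91748951 238.25211954] (array([536.49012214, 284.47545115,  27.28094853]), np.float64(1.217709039310903)) (array([536.50099095, 284.47081969]), np.float64(1.4133066182876104))
```

View pics/c8.png

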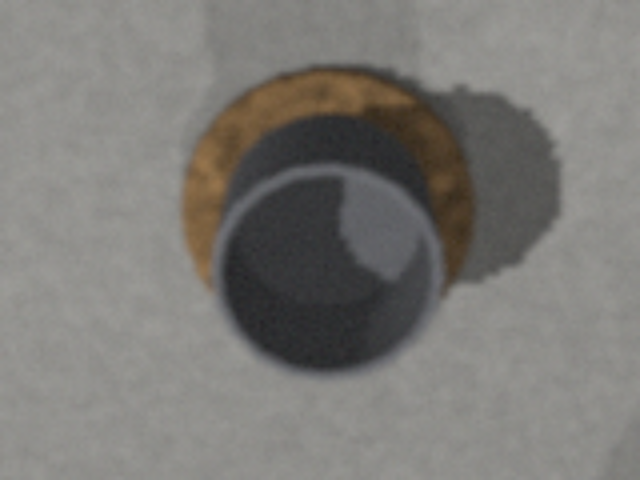

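The wide pot is centred on the large disc. Now the middle pot.

```bash
python3 - <<'E'
from h import *
manip.movep([490,-73,250],Y);manip.wait(.2)
c=cal("wrist");im=manip.capture("wrist")
T=None
for b in blobs(cork(im),500):
    b=cv2.convexHull(b)[:,0]
    if b[:,1].max()<300:
        f=circfit(cast(b,c,8));print('cork',b.mean(0),f)
        if 35<f[0][2]<40:T=f[0][:2]
manip.movep([405,66,250],Y);manip.wait(.2)
c=cal("wrist");im=manip.capture("wrist");cv2.imwrite("pics/w9.png",im)
px=proj([[443.5,65.5,72]],c)[0];r=rim(im,c,px,23,72,rt=22);print("mid",px,r,T)
P=r[0]
assert np.hypot(*(P-[443.5,65.5]))<4 and np.hypot(*(T-[555.5,-72.8]))<4
pick((443.5,65.5),33,150)
cv2.imwrite("pics/w10.png",manip.capture("wrist"))
place(T+[0.,0.],37,160,clear=170)
manip.movep([495,-73,250],Y);manip.wait(.2)
c=cal("wrist");im=manip.capture("wrist");cv2.imwrite("pics/w11.png",im);info()
px=proj([[T[0],T[1],76]],c)[0]
print("mid",px,rim(im,c,px,23,76),rim(im,c,px,23,76,rt=22))
cv2.imwrite("pics/s11.png",manip.capture("scene"));cv2.imwrite("pics/d11.png",manip.capture("side"))
E
```

```text
cork [281.29411765 224.08823529] (array([555.99649413, -72.51126875,  37.30799755]), np.float64(0.19231176111620532))
cork [550.25 215.75] (array([534.78665276, 280.23738844,  42.16343359]), np.float64(0.1769605532477907))
cork [119.39130435 190.82608696] (array([ 516.69815566, -261.93526002,   29.26232859]), np.float64(0.38679733882508327))
mid [281.69599862 221.1946565 ] (array([443.25312837,  64.55140637]), np.float64(1.5138833258756574)) [555.99649413 -72.51126875]
at 50.5 [443.4  65.5  32.8] F [-0.3 -0.   0.7] gap 94.8
grip 51.3 [443.5  65.5  33. ] F [-0.8  0.5  0.4] gap 48.6
up 52.6 [443.1  65.5 149.4] F [-0.5  0.7 -0.9] gap 48.5
low 55.0 [556.1 -72.5  40.2] F [-0.6 -0.7 -1.5] gap 48.8
touch 39.0 55.5 [556.  -72.5  39. ] F [-0.2 -0.2 -0.2] gap 48.7
open 56.5 [556.  -72.5  39. ] F [ 0.4  1.1 -0.5] gap 95.2
 58.6 [495.2 -72.9 248.8] F [0.3 0.5 1.1] gap 95.2
mid [281.6461579  244.86680409] (array([555.93466439, -73.29265072,  21.30648798]), np.float64(1.114029937583623)) (array([555.99880899, -73.27745179]), np.float64(1.3968595555912446))
```

View pics/w11.png

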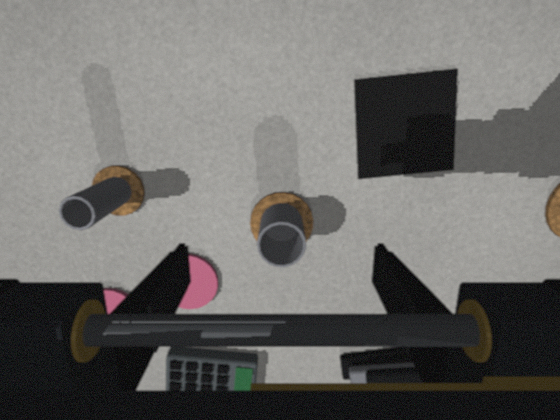

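View pics/s11.png

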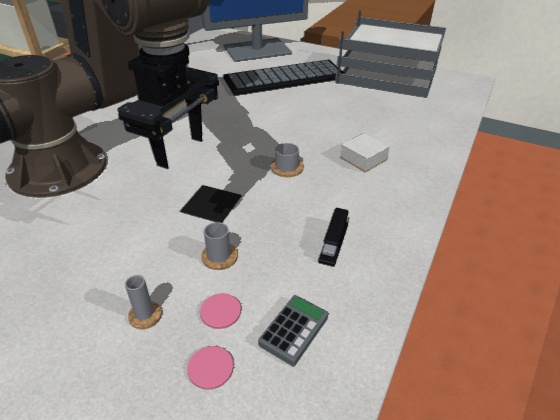

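View pics/d11.png

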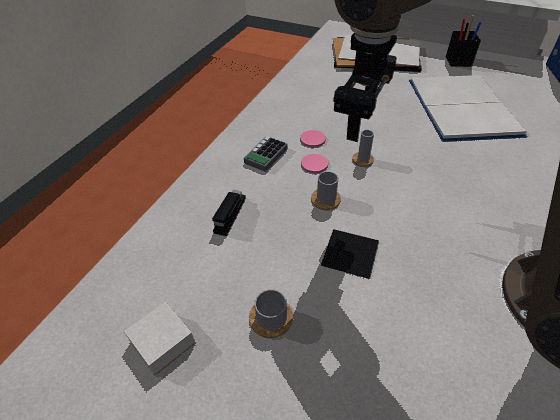

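All three pots are upright on their own stands. A quick check that the bystanders haven't moved, then I'll hand in.

```bash
python3 - <<'E'
from h import *
for a,b,bx in (("side0","d11",[(205,185,250,240),(240,130,292,172),(120,300,200,372)]),("scene0","s11",[(315,200,352,270),(255,290,330,365),(338,130,392,172)])):
    A=cv2.imread(f"pics/{a}.png");B=cv2.imread(f"pics/{b}.png")
    for x,y,X,Y2 in bx:print(a,cv2.phaseCorrelate(*[cv2.cvtColor(i[y:Y2,x:X],cv2.COLOR_BGR2GRAY).astype(np.float32) for i in(A,B)]))
manip.close_job()
E
```

```text
side0 ((0.5343363646971682, 0.023323112059021156), 0.9744608509982073)
side0 ((0.08050770253647954, 0.5350782749124896), 1.0005953106860566)
side0 ((0.04692984504239206, 0.012985513551399208), 1.0151703968644141)
scene0 ((0.02313639564464509, -0.0066422676287274385), 0.9899264266093571)
scene0 ((0.4707277599417594, 0.5150596573019754), 0.9855960003323025)
scene0 ((0.0052032776460855246, 0.5458510920515565), 1.017873606073513)
the job is handed in; nothing more can be done
```

I handed the job in with all three pots upright on their own stands, about 59 s into the 106 s allowed. The slim pot went first to the smallest disc. I then parked the middle pot, released and upright, on the mat, moved the wide pot to the largest disc, and put the middle pot on the middle-sized disc.

- **Centring:** by the wrist camera, each pot is about 1 mm or less from the centre of its disc. These pot fits scatter by 1–1.5 mm, and the camera calibration is only good to about 2 mm.
- **Bystanders:** the stapler, calculator and note block shifted by about half a pixel at most between the first and last pictures. I read that as noise, with none of them moved.
- **Release height:** on the last placing, force noise triggered the touch check early. The middle pot was therefore released about 2 mm above its disc and settled upright and centred. The other three set-downs showed a clear contact force.
- **Grip readings:** the gripper read about 1 mm under the nominal diameter on both the wide and middle pots, but nothing slipped.

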